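# Close the engine case and hold it shut

## Robot

A 6-joint arm with a two-finger parallel gripper is mounted at the origin on the work surface. World frame = base frame: x ahead of the robot, y to its left, z up, the work surface at z = 0. Lengths are in mm, angles in rad, forces in N, time in s.
With the tool pointing down it reaches from about 400 to 925 mm from the base axis. Payload 12.5 kg.
Tool frame: the origin (TCP) lies on the mounting face of the last link; the fingertips stand 190 mm ahead of it and the grasp point (between the pads) lies 171 mm ahead of it (env.tcp_to_tips is the distance from the TCP to the fingertips, in mm); x points along the fingers, y is the direction in which the jaws open and shut, and the axes are right-handed (so a half turn about x gives the same grasp; the last joint's range is limited). The gripper opens to 95 mm and grips with 3 to 60 N. Pads are 20 mm wide; open, the fingers measure 119 mm over their backs; the gripper's body (75 mm by 180 mm) begins 59 mm behind the grasp point.
Start: joints at [1.203, 0.491, 1.559, -0, 1.092, -0.106], TCP at [161.738, 603.71, 404.761] pointing down, gripper open.
Joint ranges: [-3.1, 3.1], [-0.84, 2.19], [0.05, 2.79], [-1.13, 4.28], [0.06, 2.93], [-2.69, 2.69]. Speed limits (rad/s): [2.22, 2.22, 2.79, 3.14, 3.14, 3.14].

## Interface

Orientations are given as [roll, pitch, yaw] about the fixed x, y, z axes, in that order (R = Rz(yaw) Ry(pitch) Rx(roll)).
In Python, from cell import monitor, cams, job, env gives the robot as it stands. The module is installed in compiled form; this text tells all that it offers.
- The arm moves only by the tool apply_moves, never from a script. Its argument "series" is a list of rows, each a list of 3 entries, a list of its own where there are three numbers: the closure, from -1 (fully open) to 1 (shut), so that 0 is half open, then the shift along the tool's x, y, z in cm, then the turn about the tool's x in rad. A call has 1 to 20 rows; each row is the pose to reach, as a shift and turn from the pose commanded when the call began, along the tool's axes at that moment; what a row does not reach only later rows make up. A row lasts 1/8 s, in which the tool goes at most 62.5 mm and 10.7 degrees, less where a joint would pass 70% of its speed; a pose out of reach is approached as far as the arm can. A call with a gripper value outside its range is refused whole. The fingers move at their own pace and stop on an object; the grip force is fixed at half the most. Time passes only in rows, so rows that repeat a pose let the fingers close. It gives the time, the measured TCP pose, the force and the opening at its end, in the units of the state.
- monitor.state(): the state, without advancing time (a new reading comes with each control period).
- cams.read_camera(name): name is "scene" or "top" or "wrist"; returns a dict with "image" (420x560x3 uint8, red, green, blue), "fx", "fy", "cx", "cy" (pixels), "position" and "orientation" of the camera in the world. Camera axes: x right, y down, z forward; pixel columns grow to the right and rows downward; lengths in mm; the calibration is good to about 2 mm. The wrist camera is an equidistant fisheye: a pixel r from the principal point sees the ray r / f radians off the axis. A picture is of the moment at which its call begins. There is no depth.
- job.job_done(): hands the job in, once; it reports no verdict.
The state is a dict: "t": time; "joints": joint angles; "qvel": joint speeds; "tau": joint torques, N m; "eef_pos": TCP position; "tcp_rot": TCP orientation; "ft_force": force on the tool from outside, world axes, zero at the start; "moment": the same for the moment, N m; "opening": opening from 0.0 (shut) to 1.0 (fully open).
Only numpy, scipy, OpenCV 4.12 (cv2) and the standard library are available. Lean on these libraries where they do the work, as an engineer would, in place of code of your own. Each camera call takes 0.05 s, during which the arm holds its last target. There are 200 camera calls.

## Task

Find the one of the three look-alike covers whose holes match the two dowels of the engine case, pick it up, and set it on the dowels with its large hole on the thick dowel (blue marks at the same end). Press it down against the spring plunger until it sits flush, metal to metal all round, and finish still holding it firmly pressed shut: do not let go. Leave the other two covers and the other things on the bench where they are.

Things in the scene. Friction and masses are not known exactly. Their poses are not given: they have to be found in the camera images.
- housing: Lower engine-case half, open-topped aluminium, 116 x 64 mm, on a dark base plate 150 x 90 x 8 mm fixed to the bench. Mating face 50 mm above the bench. Two dowels on its x axis stand 20 mm above that face: 14 mm thick at x = +42 mm, 10 mm thick at x = -42 mm; their top 7 mm tapers to 4 mm. Brass spring plunger, 22 mm across, between them. Origin: centre of the underside; z up.
- seat (a point): Centre of the housing's mating face (50 mm above the housing's origin, axes as the housing's): the underside centre of the fitting cover belongs here, x axis along x axis.
- dowel_big (a point): Foot of the 14 mm dowel, on the mating face. The end wall beside it has a blue paint mark.
- dowel_small (a point): Foot of the 10 mm dowel, on the mating face.
- plunger (a joint): Travel of the brass spring plunger in the middle of the housing, in m: 0 = out, its top 8 mm above the mating face; 0.008 = pushed level with the face (cover closed). It pushes a cover up with about 4 N at 0 and 8 N at 0.008, more than a cover weighs, so a cover let go rises again.
- cover_short: Loose aluminium cover, one of three look-alikes: plate 100 (x) x 64 x 12 mm, about 0.26 kg, lying flat; grip block in its middle 36 (x) x 26 (y) mm, top 44 mm above the underside. Through holes on its x axis: 16 mm wide at x = +34 mm, 12 mm wide at x = -34 mm (68 mm apart). Too short for the dowels. Origin: centre of the underside; z up.
- cover_medium: Loose aluminium cover, one of three look-alikes: plate 116 (x) x 64 x 12 mm, about 0.26 kg, lying flat; grip block in its middle 36 (x) x 26 (y) mm, top 44 mm above the underside. Through holes on its x axis: 16 mm wide at x = +42 mm, 12 mm wide at x = -42 mm (84 mm apart). Fits the dowels, whose tips then stand 8 mm out of its top. Origin: centre of the underside; z up.
- cover_long: Loose aluminium cover, one of three look-alikes: plate 132 (x) x 64 x 12 mm, about 0.26 kg, lying flat; grip block in its middle 36 (x) x 26 (y) mm, top 44 mm above the underside. Through holes on its x axis: 16 mm wide at x = +50 mm, 12 mm wide at x = -50 mm (100 mm apart). Too long for the dowels. Origin: centre of the underside; z up.
- cover_medium_big (a point): Centre of the large (16 mm) hole of the fitting cover, at its underside. Each cover has a blue paint mark on top at its large-hole end.
- cover_medium_small (a point): Centre of the small (12 mm) hole of the fitting cover, at its underside.
- rotor: Loose finned aluminium fan rotor, 84 mm across, 34 mm high, standing on the bench; a bystander. Origin: centre of its underside.
- starter: Loose yellow pull-starter housing, a round cap 90 mm across, 32 mm high, with a black grip at its side; a bystander. Origin: centre of the cap's underside.
- red_bin: Loose red plastic bin 110 x 90 x 50 mm with steel brackets; a bystander. Origin: centre of its underside.
- hex_keys: Loose orange holder with a fan of hex keys, about 140 x 32 x 24 mm; a bystander. Origin: under the set, 20 mm from the holder's middle.
There are look-alikes about, which are no part of the job. What is shaped like the cover_medium but green or turquoise is not meant. Leave any purple look-alike of the housing alone.

How it is judged (in metres and radians):
On the way:
1. the fitting cover is picked up off the bench (height (world z) of cover_medium above 0.03 m and contact force between the fingers and cover_medium above 1 N), for 0.2 s.
At the end, for the whole second after the job is handed in: Fitting cover on both dowels, large hole on thick dowel (within 4 mm), flush on the face (within 1.5 mm and 0.03 rad), plunger in over 6.5 mm, pressed on with over 7 N in all, fingers still on it, at rest; other covers and things within 30 mm of their places (horizontal distance between cover_medium and seat below 0.004 m and horizontal distance between cover_medium_big and dowel_big below 0.004 m and horizontal distance between cover_medium_small and dowel_small below 0.004 m and z of cover_medium in the frame of seat below 0.0015 m and angle between cover_medium's own z axis and vertical below 0.03 rad and value of joint plunger above 0.0065 m and contact force between cover_medium and housing above 7 N and contact force between the fingers and cover_medium above 1 N and linear speed of cover_medium below 0.01 m/s and distance of each of cover_short, cover_long, rotor, starter, red_bin, hex_keys from where it was at the start of the episode below 0.03 m); the arm keeps its last pose, push and grip.
It fails at once if another cover or a bystander is knocked or carried more than 30 mm from its place (distance of any of cover_short, cover_long, rotor, starter, red_bin, hex_keys from where it was at the start of the episode above 0.03 m).
It also fails if it takes over 42 s, if anything falls off the work surface, if the arm or the gripper's body presses on something with over 40 N, if the wrist force passes 120 N, or if a joint passes its speed limit or range.

## Working session

There is one attempt and no reset: what is moved stays moved. The work goes in short steps, Python scripts to look and compute and a tool call to move; the robot and the scene stay as the last step left them, time stands still between calls to the robot, and variables do not carry over. Pictures are saved under pics/ and viewed, about 8 in all and at most 12, crops included, and the job is handed in when it is done.

Besides the shell and the picture viewer there is one more tool, called after "Call:" by a JSON object that holds its "op" and its "data". apply_moves: Moves the arm, as the interface text tells. Its arguments: {"type":"object","properties":{"series":{"type":"array"}},"required":["series"]}

```bash
mkdir -p pics; cat > h.py <<'E'
import numpy as np, cv2
from scipy.spatial.transform import Rotation as R
from cell import monitor, cams, job, env
def shot(n,f):
    c=cams.read_camera(n); cv2.imwrite('pics/'+f,c['image'][:,:,::-1]); np.save('pics/'+f+'.npy',c,allow_pickle=True); return c
def load(f): return np.load('pics/'+f+'.npy',allow_pickle=True).item()
def rot(c):
    o=np.array(c['orientation'],float)
    return o if o.shape==(3,3) else (R.from_quat(o).as_matrix() if o.size==4 else R.from_euler('xyz',o).as_matrix())
def pt(c,u,v,z,fish=False):
    a=np.array([(u-c['cx'])/c['fx'],(v-c['cy'])/c['fy']])
    if fish:
        r=np.hypot(*a); d=np.array([*(a/max(r,1e-9)*np.sin(r)),np.cos(r)])
    else: d=np.array([*a,1.])
    d=rot(c)@d; p=np.array(c['position'],float); return p+d*(z-p[2])/d[2]
E
python3 - <<'E'
from h import *
for n in('top','scene','wrist'):
    c=shot(n,n+'0.png'); print(n,{k:c[k] for k in c if k!='image'})
print(monitor.state())
a=cv2.imread('pics/top0.png');cv2.imwrite('pics/top0x.png',cv2.resize(a,(800,600),interpolation=2))
E
```

```text
top {'fx': 386.486551909155, 'fy': 386.486551909155, 'cx': 282.86306755331265, 'cy': 212.59349010657814, 'position': array([ 252.99701778,  -25.01346925, 1178.77479769]), 'orientation': array([-2.91910718e+00,  4.40969468e-04, -1.59856886e+00])}
scene {'fx': 465.095860117328, 'fy': 465.095860117328, 'cx': 288.50825754423124, 'cy': 209.85804026838116, 'position': array([1344.95161754,  428.38093055,  892.84447414]), 'orientation': array([-2.30065747,  0.0176535 ,  2.06061125])}
wrist {'fx': 325.19226210127806, 'fy': 325.19226210127806, 'cx': 281.4456669050035, 'cy': 205.20293568852247, 'position': array([ 98.47958648, 621.50609316, 383.57872396]), 'orientation': array([2.90417572e+00, 1.12380503e-03, 1.31023021e+00])}
{'t': 0.15, 'joints': array([ 1.20338938e+00,  4.91404768e-01,  1.55932958e+00, -9.98217488e-06,
        1.09169561e+00, -1.05597307e-01]), 'qvel': array([ 6.17266678e-04, -2.85159033e-03, -2.30749082e-03,  5.05157708e-04,
        5.12316048e-04,  9.14651723e-05]), 'tau': array([ 1.74017357e-03, -6.12898922e+01, -2.58277255e+01,  6.92410721e-02,
        4.72833181e-02, -6.51043388e-05]), 'eef_pos': array([161.73519993, 603.68207741, 404.29913475]), 'tcp_rot': array([-1.665819  ,  1.56995898, -1.92762403]), 'ft_force': array([-0.69991446,  0.14937889,  0.49255204]), 'moment': array([-0.04442591, -0.02575379, -0.01319308]), 'opening': 1.0022517446440047}
```

View pics/top0x.png

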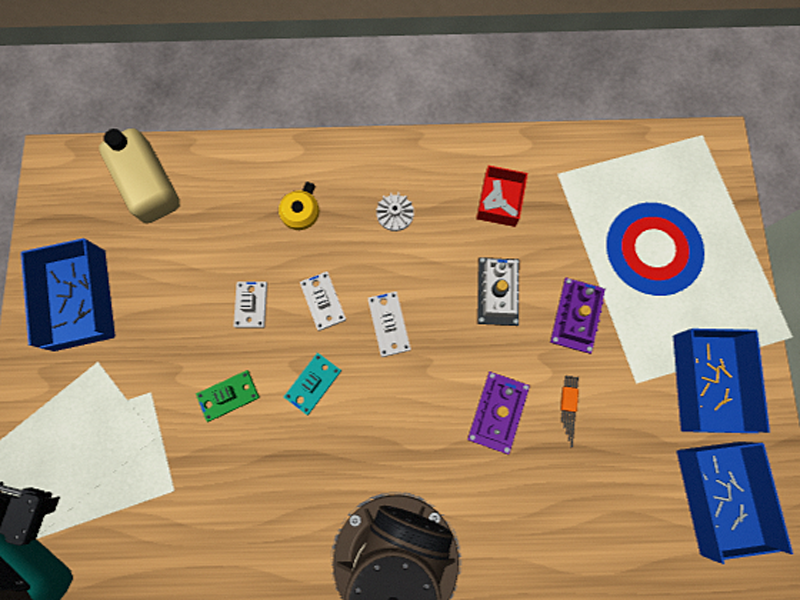

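View pics/scene0.png

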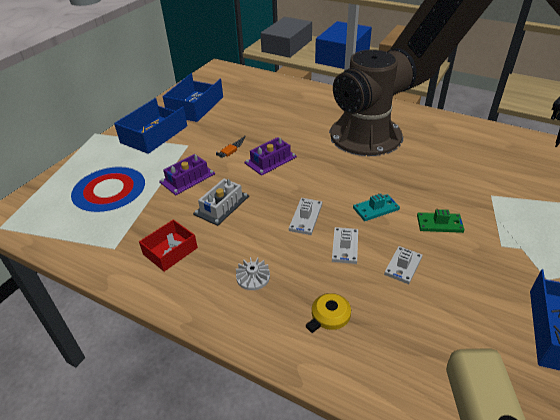

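Top view (800x600): silver covers sit at (250,305), (322,300) and (390,323). The housing is at (499,290), and purple and green/turquoise decoys lie around them. Next I measure the cover lengths.

```bash
cat >> h.py <<'E'
def blobs(c,z,box,amin,fish=False,smax=60,vmin=110):
    im=c['image']; hsv=cv2.cvtColor(im,cv2.COLOR_RGB2HSV)
    m=((hsv[...,1]<smax)&(hsv[...,2]>vmin)).astype(np.uint8)
    m2=np.zeros_like(m); x0,y0,x1,y1=box; m2[y0:y1,x0:x1]=m[y0:y1,x0:x1]
    m2=cv2.morphologyEx(m2,cv2.MORPH_CLOSE,np.ones((5,5)))
    out=[]
    for k in cv2.findContours(m2,cv2.RETR_EXTERNAL,cv2.CHAIN_APPROX_NONE)[0]:
        if cv2.contourArea(k)<amin: continue
        P=np.array([pt(c,u,v,z,fish)[:2] for u,v in k[:,0]],np.float32)
        out.append((k[:,0].mean(0),cv2.minAreaRect(P)))
    return out
E
python3 - <<'E'
from h import *
c=load('top0.png')
for b in blobs(c,12,(155,180,300,255),200): print(b)
for b in blobs(c,50,(325,170,375,235),200): print('H',b)
hsv=cv2.cvtColor(c['image'],cv2.COLOR_RGB2HSV)
m=((abs(hsv[...,0].astype(int)-112)<12)&(hsv[...,1]>100)).astype(np.uint8)
n,l,s,ce=cv2.connectedComponentsWithStats(m)
for i in range(1,n):
    u,v=ce[i]
    if 150<u<370 and 170<v<260: print('blue',ce[i],s[i,4],pt(c,u,v,12)[:2],pt(c,u,v,50)[:2])
a=c['image'][180:255,150:375,::-1]; cv2.imwrite('pics/crop1.png',cv2.resize(a,None,fx=3.5,fy=3.5,interpolation=cv2.INTER_CUBIC))
E
```

```text
(array([271.93333333, 226.46666667]), ((475.08514404296875, 3.4005470275878906), (132.87274169921875, 64.22956848144531), 12.226601600646973))
(array([174.86407767, 212.48543689]), ((526.928955078125, 302.3853454589844), (67.00444793701172, 98.50926971435547), 88.3042984008789))
(array([225.35576923, 210.09615385]), ((529.8294677734375, 145.830322265625), (117.37854766845703, 64.2703628540039), 20.42668342590332))
H (array([350.74468085, 201.39007092]), ((533.38134765625, -231.0580596923828), (79.22884368896484, 139.81932067871094), 85.82205200195312))
blue [351.23076923 182.46153846] 13 [ 608.16021197 -249.84302467] [ 596.59311144 -242.52068353]
blue [219.44444444 194.11111111] 9 [581.67619269 164.90347326] [570.97163456 158.71818041]
blue [227. 193.] 1 [584.62472095 141.28230232] [573.82413395 135.86631345]
blue [175.5 198. ] 6 [572.91026584 301.96129567] [562.49120001 291.31224747]
blue [267.1 206.8] 10 [536.67517785  16.59671137] [527.43623122  15.24153395]
blue [352. 206.] 1 [ 531.8786866  -247.13446747] [ 522.79595406 -239.90033973]
blue [238. 222.] 1 [491.04102048 107.04955338] [483.2883058  102.74847071]
blue [362. 222.] 1 [ 480.40809944 -274.49250531] [ 473.00168209 -266.36736977]
blue [166. 226.] 1 [484.67028617 328.15287413] [477.12505618 316.65080786]
blue [182. 226.] 1 [483.30131575 279.02163353] [475.80067095 269.11969365]
blue [338.5 226. ] 6 [ 469.91375469 -201.44710122] [ 462.84912146 -195.70093835]
blue [359.5 227. ] 6 [ 465.00060015 -265.68242502] [ 458.09598056 -257.84421979]
blue [284. 243.] 1 [422.00432279 -32.65257129] [416.50002358 -32.40377789]
```

View pics/crop1.png

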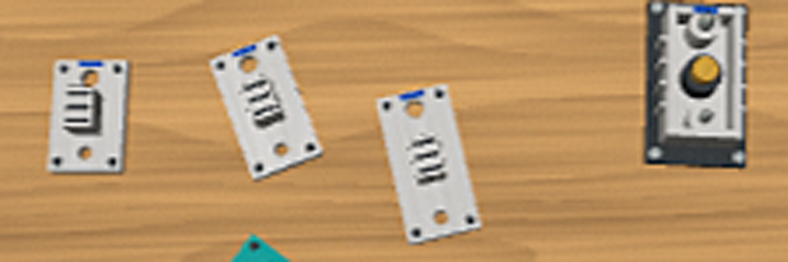

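The measured plate lengths are 98.5, 117.4 and 132.9 mm. So the cover at (225,210) in the raw top image is the medium one: centre about (530,146), yaw about 20°, blue end at +x. The crop confirms it's silver, not turquoise or green. I'm moving above it for a near look.

```bash
cat >> h.py <<'E'
def plan(x,y,gz,yaw):
    "grasp point target, yaw = direction of tool y (mod pi), deg"
    s=monitor.state(); M=R.from_euler('xyz',s['tcp_rot']).as_matrix()
    d=M.T@(np.array([x,y,gz+171])-s['eef_pos'])
    a=np.degrees(np.arctan2(M[1,1],M[0,1]))
    t=(-(yaw-a)+90)%180-90   # tool x is down -> sign flips
    print('tool axes',M.round(3).tolist(),'yaw_y',a.round(2)); print('shift cm',(d/10).round(2),'turn rad',np.radians(t).round(4),'deg',round(t,2),'j6',s['joints'][5].round(3))
E
python3 - <<'E'
from h import *
plan(530,146,170,110.3)
E
```

```text
tool axes [[-0.0, 0.259, 0.966], [-0.001, 0.966, -0.259], [-1.0, -0.001, -0.0]] yaw_y 75.0
shift cm [  6.36 -34.67  47.42] turn rad -0.6161 deg -35.3 j6 -0.106
```

Call:
{"op": "apply_moves", "data": {"series": [[-0.6,[6.4,-34.7,47.4],-0.616],[-0.6,[6.4,-34.7,47.4],-0.616],[-0.6,[6.4,-34.7,47.4],-0.616],[-0.6,[6.4,-34.7,47.4],-0.616],[-0.6,[6.4,-34.7,47.4],-0.616],[-0.6,[6.4,-34.7,47.4],-0.616],[-0.6,[6.4,-34.7,47.4],-0.616],[-0.6,[6.4,-34.7,47.4],-0.616],[-0.6,[6.4,-34.7,47.4],-0.616],[-0.6,[6.4,-34.7,47.4],-0.616],[-0.6,[6.4,-34.7,47.4],-0.616],[-0.6,[6.4,-34.7,47.4],-0.616]]}}

```text
t: 1.65
eef_pos: [529.4, 146.2, 340.6]
tcp_rot: [2.593, 1.57, 2.947]
ft_force: [-0.5, -0.9, -0.5]
opening: 0.803
```

```bash
python3 - <<'E'
from h import *
s=monitor.state(); print(s['t'],s['eef_pos'],np.abs(s['qvel']).max(),s['opening'])
c=shot('wrist','w1.png'); plan(530,146,35,110.3)
for b in blobs(c,12,(0,0,560,420),1500,True,50,130): print(b)
E
```

```text
1.65 [529.36023543 146.17325853 340.60600046] 0.018228731566345087 0.8030807235248136
tool axes [[-0.0, -0.347, 0.938], [0.0, 0.938, 0.347], [-1.0, 0.0, -0.0]] yaw_y 110.33
shift cm [13.48 -0.09  0.06] turn rad 0.0006 deg 0.03 j6 -1.776
(array([419.35159817, 226.86757991]), ((515.2705688476562, 303.445068359375), (64.81280517578125, 77.89021301269531), 88.03758239746094))
(array([280.80392157, 194.16246499]), ((530.3258056640625, 146.8849639892578), (116.548828125, 64.50257110595703), 20.521411895751953))
(array([166.54010695,  97.97058824]), ((475.3045349121094, 5.527805328369141), (132.1736297607422, 67.23490142822266), 11.963409423828125))
```

View pics/w1.png

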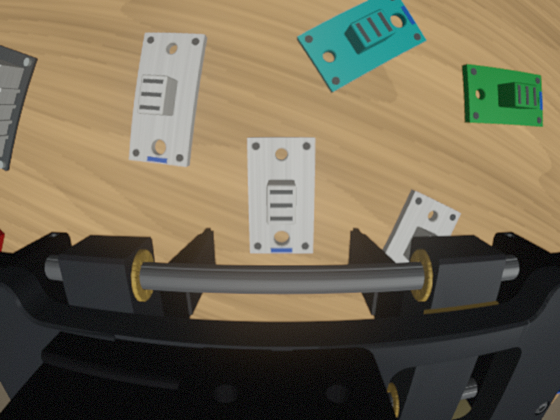

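Wrist view: the medium cover is at (281,194), blue mark at (281,250), between the fingers. It measures 116.5 x 64.5 mm at (530.3,146.9), yaw 20.5°, which agrees with the top view. Now grasp and lift.

Call:
{"op": "apply_moves", "data": {"series": [[-0.6,[6,0,0.1],0.0],[-0.6,[11,0,0.1],0.0],[-0.6,[13,0,0.1],0.0],[-0.6,[13.5,0,0.1],0.0],[-0.6,[13.5,0,0.1],0.0],[0.4,[13.5,0,0.1],0.0],[1,[13.5,0,0.1],0.0],[1,[13.5,0,0.1],0.0],[1,[13.5,0,0.1],0.0],[1,[13.5,0,0.1],0.0],[1,[13.5,0,0.1],0.0],[1,[13.5,0,0.1],0.0]]}}

```text
t: 3.2
eef_pos: [530.7, 146.2, 205.7]
tcp_rot: [2.307, 1.571, 2.662]
ft_force: [-0.9, -0.4, 1.0]
opening: 0.27
```

Call:
{"op": "apply_moves", "data": {"series": [[1,[-2,0,0],0.0],[1,[-6,0,0],0.0],[1,[-11,0,0],0.0],[1,[-15,0,0],0.0],[1,[-15,0,0],0.0],[1,[-15,0,0],0.0]]}}

```text
t: 3.95
eef_pos: [530.4, 146.1, 354.6]
tcp_rot: [2.871, 1.569, -3.058]
ft_force: [-1.3, 0.0, -3.5]
opening: 0.272
```

```bash
python3 - <<'E'
from h import *
s=monitor.state(); print(s['t'],s['eef_pos'],s['opening'],s['ft_force'])
c=shot('wrist','w2.png')
z=s['eef_pos'][2]-205.7+12
for b in blobs(c,z,(0,0,560,420),1500,True,50,130): print(b)
plan(533,-235,s['eef_pos'][2]-171,86)
E
```

```text
3.95 [530.36288405 146.14411512 354.5780161 ] 0.2717125498774488 [-1.25230665  0.01661803 -3.54864843]
(array([281.66272189, 308.14201183]), ((568.7905883789062, 161.40200805664062), (19.863462448120117, 39.65022277832031), 20.171592712402344))
(array([420.63348416, 223.2081448 ]), ((490.63037109375, 221.05218505859375), (35.54530715942383, 35.53343200683594), 88.4111557006836))
(array([281.37071651, 206.63707165]), ((507.930908203125, 138.6909637451172), (70.19666290283203, 64.22942352294922), 20.35120964050293))
(array([  9.80717489, 105.42152466]), ((505.6647644042969, -57.958858489990234), (67.8076400756836, 34.27300262451172), 19.337493896484375))
(array([171.31855956,  98.26869806]), ((472.380126953125, 60.320220947265625), (71.13350677490234, 36.08729553222656), 11.970602989196777))
tool axes [[-0.003, -0.347, 0.938], [-0.0, 0.938, 0.347], [-1.0, 0.001, -0.003]] yaw_y 110.29
shift cm [-3.000e-02 -3.584e+01 -1.298e+01] turn rad 0.424 deg 24.29 j6 -1.776
```

View pics/w2.png

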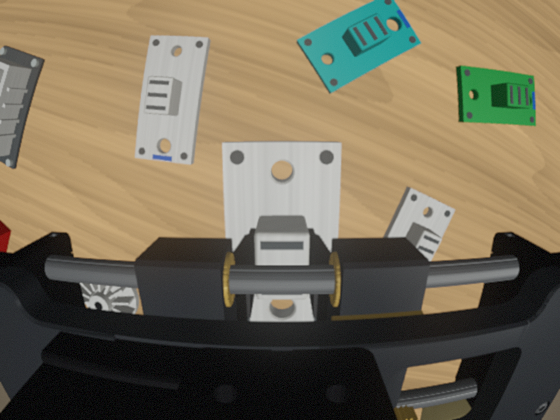

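The cover is held squarely: small hole at (282,170), big hole at (282,306). Now I move beyond the housing, in the final orientation, so the wrist camera sees the dowels.

Call:
{"op": "apply_moves", "data": {"series": [[1,[0,-2,0],0.03],[1,[0,-6,0],0.1],[1,[0,-11,0],0.18],[1,[0,-16,0],0.26],[1,[0,-21,0],0.34],[1,[0,-26,0],0.424],[1,[0,-31,0],0.424],[1,[0,-36,0],0.424],[1,[0,-39,0],0.424],[1,[0,-40.5,0],0.424],[1,[0,-40.5,0],0.424],[1,[0,-40.5,0],0.424]]}}

```text
t: 5.5
eef_pos: [671.0, -232.7, 355.5]
tcp_rot: [2.437, 1.57, 2.368]
ft_force: [-0.0, 0.9, -2.7]
opening: 0.268
```

```bash
python3 - <<'E'
from h import *
s=monitor.state(); print(s['t'],s['eef_pos'],s['opening'],s['joints'])
c=shot('wrist','w3.png'); d=shot('top','top3.png'); plan(533,-235,s['eef_pos'][2]-171,86); print(c['position'],c['orientation'])
cv2.imwrite('pics/w3x.png',cv2.resize(c['image'][0:320,120:440,::-1],(600,600),interpolation=cv2.INTER_CUBIC))
E
```

```text
5.5 [ 670.9925354  -232.74426624  355.46676162] 0.2683072264841153 [-4.26838607e-01  6.59336300e-01  1.37774754e+00  3.47600589e-04
  1.10536749e+00 -1.92846752e+00]
tool axes [[-0.0, 0.069, 0.998], [0.0, 0.998, -0.069], [-1.0, 0.0, -0.0]] yaw_y 86.06
shift cm [  0.04  -1.19 -13.76] turn rad 0.0011 deg 0.06 j6 -1.929
[ 605.6511061  -227.33173134  334.83969284] [ 2.90485122e+00 -4.17288558e-04  1.50276238e+00]
```

View pics/w3x.png

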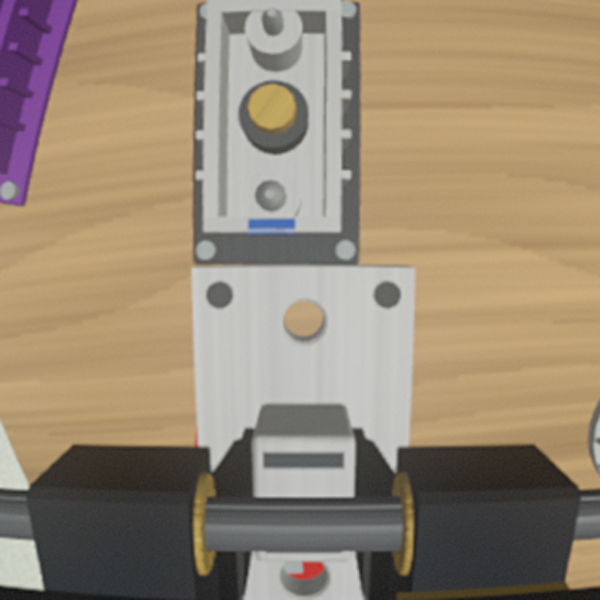

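```bash
python3 - <<'E'
from h import *
c=load('w3.png.npy'[:-4]); im=c['image']
cv2.imwrite('pics/w3y.png',cv2.resize(im[0:120,215:320,::-1],None,fx=5,fy=5,interpolation=cv2.INTER_CUBIC))
hsv=cv2.cvtColor(im,cv2.COLOR_RGB2HSV)
m=((abs(hsv[...,0].astype(int)-22)<6)&(hsv[...,1]>110)).astype(np.uint8); m[:,:235]=0;m[:,300:]=0;m[:30]=0;m[85:]=0
n,l,s,ce=cv2.connectedComponentsWithStats(m)
for i in range(1,n):
    if s[i,4]>30: print('gold',ce[i],s[i],pt(c,*ce[i],58,True))
m=(abs(hsv[...,0].astype(int)-112)<12)&(hsv[...,1]>100); m[:100]=0;m[130:]=0;m[:,:240]=0;m[:,290:]=0
v,u=np.nonzero(m);print('blue',u.mean(),v.mean(),pt(c,u.mean(),v.mean(),50,True))
# cover small hole: wood colour inside plate
m=((hsv[...,1]>60)).astype(np.uint8); m[:150]=0;m[190:]=0;m[:,:262]=0;m[:,300:]=0
n,l,s,ce=cv2.connectedComponentsWithStats(m)
for i in range(1,n):
    if s[i,4]>30: print('hole',ce[i],s[i])
E
```

```text
gold [264.75925926  56.95884774] [252  45  26  25 486] [ 543.08295644 -237.05160461   58.        ]
blue 264.5 118.9298245614035 [ 596.47578236 -241.30943014   50.        ]
hole [281.5 169.5] [272 161  20  18 292]
```

View pics/w3y.png

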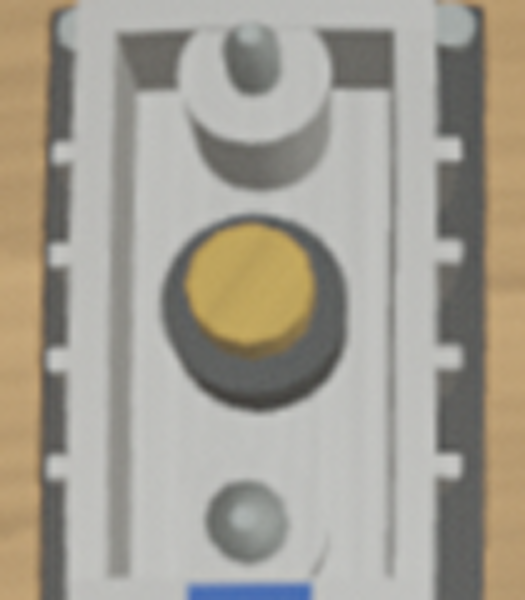

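The crop shows the big dowel tip at (243,520), the plunger at (250,285) and the small dowel tip at (250,36). I'll project these, and the cover's hole as well.

```bash
python3 - <<'E'
from h import *
c=load('w3.png'); f=lambda a,b:(215+a/5-.4,b/5-.4)
B=pt(c,*f(244,519),70,True); S=pt(c,*f(250,36),70,True); P=pt(c,264.8,56.6,58,True)
sc=[pt(c,u,v,9,True) for u,v in [(205/1.875+120,250/1.875),(346/1.875+120,250/1.875)]]
print(B,S,np.linalg.norm(B-S),'mid',(B+S)/2,'yaw',np.degrees(np.arctan2(*(B-S)[1::-1])),'plunger',P,'screws',sc)
for n in('top0.png','top3.png'):
    t=load(n); hsv=cv2.cvtColor(t['image'],cv2.COLOR_RGB2HSV)
    m=((abs(hsv[...,0].astype(int)-22)<6)&(hsv[...,1]>120)).astype(np.uint8); m[:190]=0;m[212:]=0;m[:,:342]=0;m[:,360:]=0
    v,u=np.nonzero(m); print(n,u.mean(),v.mean(),len(u),pt(t,u.mean(),v.mean(),58))
s=monitor.state()
# cover in hand: underside z ~ eef-205.7 (0 when grasped), top +12
zt=355.47-205.7+12
h=pt(c,281.5,169.5,zt,True); print('small hole',h)
M=R.from_euler('xyz',s['tcp_rot']).as_matrix(); print('hole rel grasp, tool',M.T@(h-s['eef_pos']))
c2=load('w2.png'); 
for u,v,in [(282,170),(282,306)]: print(pt(c2,u,v,354.58-193.7,True)-np.array([530.36,146.14,0]))
# screws all in w3: left/right edges of cover for yaw
print([pt(c,u/1.875+120,v/1.875,zt,True) for u,v in[(192,267),(414,267)]])
E
```

```text
[ 584.38531326 -240.31962214   70.        ] [ 501.0556807 -233.9756905   70.       ] 83.57076720786992 mid [ 542.72049698 -237.14765632   70.        ] yaw -4.353561887820628 plunger [ 542.76549024 -236.99656367   58.        ] screws [array([ 606.60966603, -279.61160081,    9.        ]), array([ 612.21899368, -204.60288482,    9.        ])]
top0.png 350.9795918367347 199.6326530612245 49 [ 540.57215771 -236.64171788   58.        ]
top3.png nan nan 0 [nan nan nan]
small hole [ 627.69709777 -228.7323781   161.77      ]
hole rel grasp, tool [194.10972257   0.76934036 -43.55129433]
[-40.73773533 -13.87494122 160.88      ]
[ 37.01222565  15.02738926 160.88      ]
[array([ 610.67430158, -259.26996882,  161.77      ]), array([ 614.97903987, -196.05255982,  161.77      ])]<stdin>:9: RuntimeWarning: Mean of empty slice.
  ret = ret.dtype.type(ret / rcount)
```

Call:
{"op": "apply_moves", "data": {"series": [[1,[0,-0.2,-2],0.006],[1,[0,-0.6,-6],0.006],[1,[0,-1.1,-10],0.006],[1,[0,-1.4,-12.6],0.006],[1,[2,-1.4,-12.6],0.006],[1,[5,-1.4,-12.6],0.006],[1,[6.9,-1.4,-12.6],0.006],[1,[6.9,-1.4,-12.6],0.006],[1,[6.9,-1.4,-12.6],0.006]]}}

```text
t: 6.72
eef_pos: [544.7, -238.5, 287.7]
tcp_rot: [-0.358, 1.57, -0.433]
ft_force: [-0.1, -0.3, -2.6]
opening: 0.275
```

```bash
python3 - <<'E'
from h import *
s=monitor.state(); print(s['t'],s['eef_pos'],s['opening'],s['ft_force'])
c=shot('wrist','w4.png'); 
h=s['eef_pos'][2]-205.7; M=R.from_euler('xyz',s['tcp_rot']).as_matrix(); print(h,M.round(4).tolist())
a=c['image'][130:340,200:360,::-1]; t=shot('scene','s4.png')
b=t['image'][160:250,170:280,::-1]
A=cv2.resize(a,(457,600),interpolation=2); B=cv2.resize(b,(343,281),interpolation=2)
o=np.zeros((600,800,3),np.uint8); o[:,:457]=A; o[:281,457:]=B; cv2.imwrite('pics/w4x.png',o)
E
```

```text
6.725 [ 544.74979335 -238.50368658  287.70007513] 0.2747592058757219 [-0.10136634 -0.27303372 -2.62874442]
82.00007513487833 [[0.0011, 0.0752, 0.9972], [-0.0005, 0.9972, -0.0752], [-1.0, -0.0004, 0.0012]]
```

View pics/w4x.png

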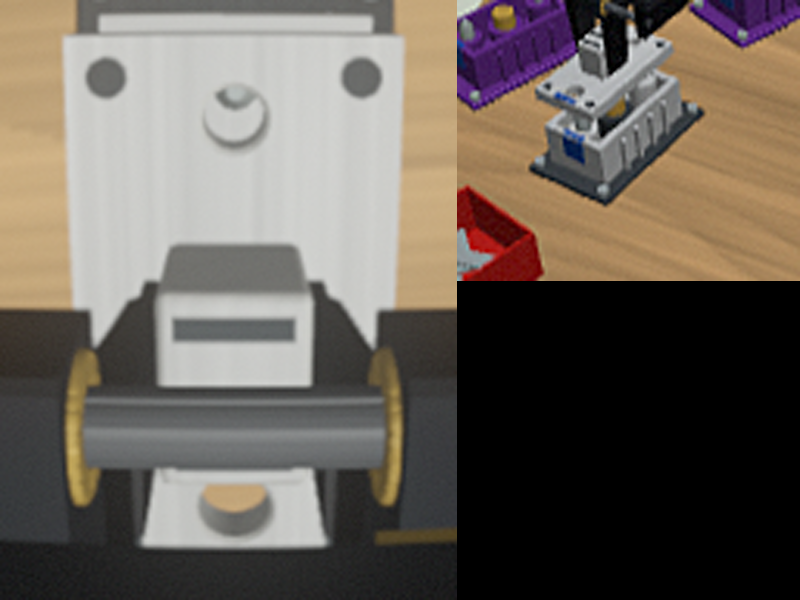

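```bash
python3 - <<'E'
from h import *
c=load('w4.png'); g=lambda a,b:(200+a/2.857-.3,130+b/2.857-.3)
print('hole',pt(c,*g(236,117),94,True),'dowel tip',pt(c,*g(238,94),70,True))
print('edge L,R',pt(c,*g(64,37),94,True),pt(c,*g(403,37),94,True))
print(c['position'])
cv2.imwrite('pics/w4y.png',cv2.resize(c['image'][155:185,265:300,::-1],None,fx=16,fy=16,interpolation=cv2.INTER_CUBIC))
E
```

```text
hole [ 502.49075493 -234.09723998   94.        ] dowel tip [ 500.77967653 -233.49649024   70.        ]
edge L,R [ 484.75757533 -265.08139183   94.        ] [ 489.44914027 -201.77889092   94.        ]
[ 479.48987159 -232.74924199  266.96551436]
```

View pics/w4y.png

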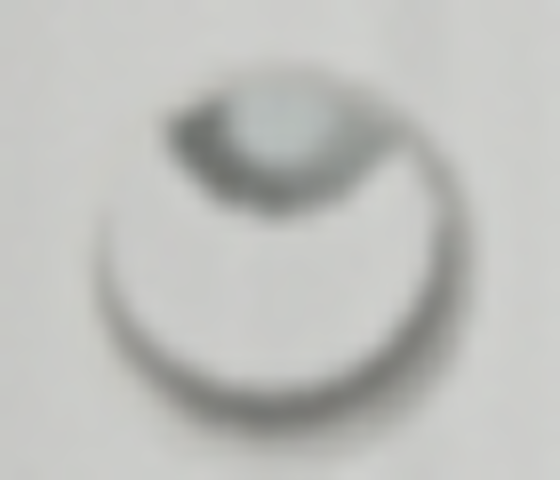

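```bash
python3 - <<'E'
from h import *
c=load('w4.png'); g=lambda a,b:(265+a/16-.5,155+b/16-.5)
for v in(240,250): print('hole',pt(c,*g(283,v),94,True))
print('rim L,R,T,B',[pt(c,*g(*q),94,True)[:2].round(1) for q in[(98,250),(470,250),(283,65),(283,420)]])
print('tip',pt(c,*g(278,115),70,True))
E
```

```text
hole [ 501.86450295 -234.1136859    94.        ]
hole [ 502.20168378 -234.13855453   94.        ]
rim L,R,T,B [array([ 501.7, -240.3]), array([ 502.7, -227.9]), array([ 496. , -233.7]), array([ 508. , -234.6])]
tip [ 500.17072993 -234.13928489   70.        ]
```

Small dowel tip seen through its hole: the cover needs about 1.3 mm toward -x, and y is aligned. Lower onto the tapers and check forces.

Call:
{"op": "apply_moves", "data": {"series": [[1,[0,0,-0.13],0],[1,[0.5,0,-0.13],0],[1,[1.0,0,-0.13],0],[1,[1.4,0,-0.13],0],[1,[1.8,0,-0.13],0],[1,[2.1,0,-0.13],0],[1,[2.1,0,-0.13],0],[1,[2.1,0,-0.13],0]]}}

```text
t: 7.82
eef_pos: [543.2, -238.7, 265.8]
tcp_rot: [1.728, 1.571, 1.652]
ft_force: [0.7, 0.1, -3.1]
opening: 0.275
```

Underside at about 60 mm with no side load, so both dowels are past their tapers. Next, pressing down.

Call:
{"op": "apply_moves", "data": {"series": [[1,[0.3,0,0],0],[1,[0.6,0,0],0],[1,[0.8,0,0],0],[1,[0.95,0,0],0],[1,[1.0,0,0],0],[1,[1.0,0,0],0],[1,[1.0,0,0],0]]}}

```text
t: 8.7
eef_pos: [543.2, -238.7, 256.0]
tcp_rot: [-0.023, 1.571, -0.099]
ft_force: [-1.4, 1.1, 5.4]
opening: 0.27
```

Call:
{"op": "apply_moves", "data": {"series": [[1,[0.05,0,0],0],[1,[0.1,0,0],0],[1,[0.15,0,0],0],[1,[0.15,0,0],0],[1,[0.15,0,0],0],[1,[0.15,0,0],0]]}}

```text
t: 9.45
eef_pos: [543.1, -238.6, 255.7]
tcp_rot: [-0.366, 1.57, -0.441]
ft_force: [-6.0, 3.5, 18.4]
opening: 0.271
```

```bash
python3 - <<'E'
from h import *
c=shot('wrist','w5.png'); t=shot('scene','s5.png'); t2=shot('top','top5.png')
s=monitor.state(); M=R.from_euler('xyz',s['tcp_rot']).as_matrix(); print(s['t'],s['eef_pos'],s['opening'],s['ft_force'],s['moment'],np.abs(s['qvel']).max(),'tool x',M[:,0].round(4),'yaw',np.degrees(np.arctan2(M[1,1],M[0,1])))
a=cv2.resize(c['image'][130:340,200:360,::-1],(457,600),interpolation=2); B=cv2.resize(t['image'][160:250,170:280,::-1],(343,281),interpolation=2); D=cv2.resize(t2['image'][160:240,310:400,::-1],(343,305),interpolation=2)
o=np.zeros((600,800,3),np.uint8); o[:,:457]=a; o[:281,457:]=B; o[290:595,457:]=D; cv2.imwrite('pics/w5x.png',o)
# bystander/other covers check
for n in('top0.png','top5.png'):
    for b in blobs(load(n),12,(155,180,300,255),200): print(n,np.round(b[1][0],1))
E
```

```text
9.6 [ 543.11475871 -238.63601473  255.69028014] 0.2705774789519105 [-6.39953445  3.77884241 19.10069702] [ 0.68162756  1.2417907  -0.0492489 ] 0.0015682324652799592 tool x [ 8.e-04 -4.e-04 -1.e+00] yaw 85.6573167466942
top0.png [475.1   3.4]
top0.png [526.9 302.4]
top0.png [529.8 145.8]
top5.png [526.9 302.4]
```

View pics/w5x.png

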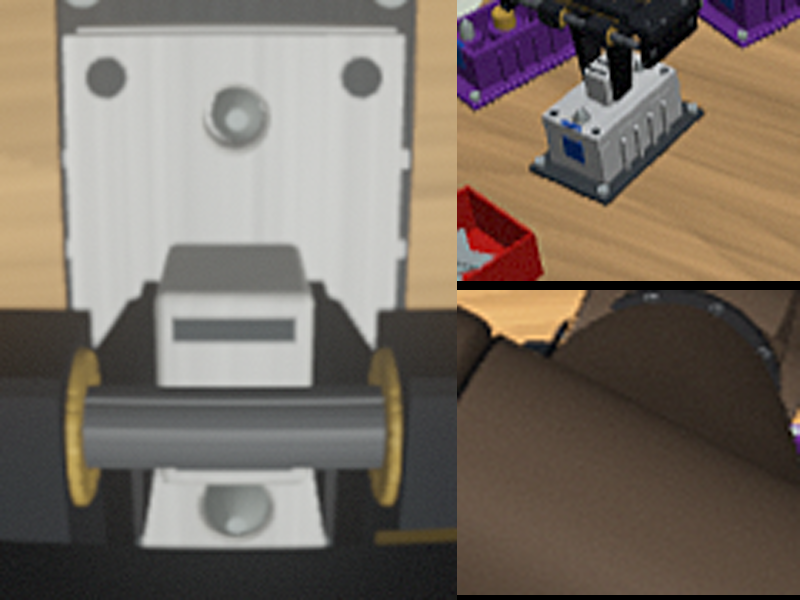

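Both dowel tips stand in their holes: small at (238,118), big at (236,508). The scene crop shows no gap, with the blue marks at the same end. The push is steady at about 22 N and the arm is at rest, so I'm handing in.

```bash
python3 -c "
from h import *
print(job.job_done()); s=monitor.state(); print(s['t'],s['eef_pos'],s['ft_force'],s['opening'])"
```

```text
the job is handed in; nothing more can be done
None
the job is handed in; nothing more can be done
```

The medium cover is on the dowels, pressed shut and still held. I handed the job in at about t = 9.6 s of the 42 s allowed; no verdict is reported.

- **Choosing the cover:** the three silver covers measured about 98, 117 and 133 mm long, so I took the 117 mm one. I gripped it by its block and set its large hole on the thick dowel.
- **Fit:** in the last pictures both dowel tips stood in their holes. The cover looked flush with no visible gap, and the blue marks were at the same end.
- **Press:** the last reading showed the face resisting further travel. The push was steady at about 22 N, with side forces of 6.4 and 3.8 N. Tool tilt was under 0.001 rad, and the grip opening was unchanged at 0.27.
- **Not fully checked:**
  - The arm hid part of the last top view, so only the short cover's place was re-measured (unchanged). I didn't re-measure the long cover or the bystanders; nothing I did came near them.
  - Before lowering, the two wrist-camera estimates of the x correction disagreed (0.7 and 1.8 mm). I used 1.3 mm, and the cover went over the dowels without side load.
  - The state read after hand-in returned nothing.

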